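Weigh a jar of marbling colour on the trip balance

TASK

Weigh the closed green jar on the two-pan balance: set it down gently, upright, on the left pan (+y side), then load brass weights from the wooden block onto the right pan and slide the brass poise along the front bar until the beam stands level by itself, the red pointer on the green mark. The jar's weight is not known beforehand; a weight you do not need stays or goes back down on its block or the table. Leave the other jars and the brushes where they are.

Things in the scene. Friction and masses are not known exactly. Their poses are not given: they have to be found in the camera images.
- beam (a joint): tilt of the balance beam, rad: 0 is level (red pointer on the green mark of the upright white dial plate), positive when the left pan is low, stops at -0.14 and +0.14. Between the stops the tilt is proportional to the difference: about 0.02 rad for every 10 g by which the left side outweighs the right side; the swing is damped and settles in about 1 s. Beyond 70 g it rests on a stop
- balance_center (a point): centre of the underside of the balance (a blue casting 140 x 310 mm, fixed to the table); x points from its front (poise bar side, towards the robot) to its back, y to its left pan. The beam's pivot is 78 mm above this point; an upright dial plate with the pointer stands in the middle between the pans, up to 175 mm above the table
- pan_left_top (a point): centre of the upper face of the left pan: a flat steel disc of 130 mm diameter, 4 mm thick, 115 mm above the table when level; it stays horizontal and goes up and down by up to 17 mm as the beam tilts. The pans' centres are 240 mm apart, 120 mm either side of the pivot. It may be loaded anywhere on the disc: only the weight counts
- pan_right_top (a point): centre of the upper face of the right pan, the same as the left one
- poise (a joint): position of the brass sliding weight (poise) along the graduated front bar, m: 0 at the left end, 0.12 at the right end; each millimetre towards the right counts as 1 g on the right pan (0 to 120 g in all). It slides with 0.7 N of friction and stays where it is left; push or pinch it by its knob
- poise_knob (a point): centre of the upright round knob of the poise: 16 mm diameter, 30 mm high, on a 4 mm radius neck above the poise's 20 x 24 x 30 mm brass body, whose top is 34 mm below this point (with the beam level this point is 127 mm above the table, 95 mm in front of the beam's centre line). It rides on the beam and moves with its tilt
- jar_green_center (a point): centre of the closed green jar, half-way up: round, 52 mm diameter up to 40 mm above its underside, then a shoulder and a screw lid, green as well, of 47 mm diameter; 70 mm high. It stands in one of three places in the black tray. It weighs between 280 and 396 g
- jar_blue_center (a point): centre of a blue jar of the same shape, in the tray: leave it alone
- jar_red_center (a point): centre of a red jar of the same shape, in the tray: leave it alone
- w200_center (a point): centre, half-way up, of the 200 g brass weight: body 31 mm diameter, 28 mm high, then a neck and a knob of 20 mm diameter whose 10 mm high rim is at the top; 46 mm high in all, so that the knob's middle is 18 mm above this point. All three weights stand upright, 5 mm deep, in loose recesses of the wooden block; its top is 22 mm above the table
- w100_center (a point): centre, half-way up, of the 100 g brass weight: body 24 mm diameter, 24 mm high; knob 18 mm diameter and 10 mm high at the top; 40 mm high, the knob's middle 15 mm above this point; it stands 55 mm from the 200 g weight in the block
- w50_center (a point): centre, half-way up, of the 50 g brass weight: body 19 mm diameter, 20 mm high; knob 16 mm diameter and 10 mm high at the top; 34 mm high, the knob's middle 12 mm above this point; it stands 50 mm from the 100 g weight
- block: the dark wooden weight block, fixed to the table: 175 x 52 x 22 mm, origin at the centre of its underside, x along its row of weights (50 g, 100 g, 200 g along +x)
- jar_tray: the shallow black tray of the jars, fixed to the table: 270 (along its x) x 170 mm, wall 18 mm high, floor 4 mm thick, origin at the centre of its underside; the three jars stand 80 mm apart in a row along its x
- brush: brush, 220 mm long, lying in front of the balance to the right: leave it alone
- brush2: brush, 200 mm long, lying in front of the balance to the left: leave it alone
Things that resemble listed ones, but are neither listed nor needed, are in the scene too. What is shaped like the part that bears w200_center but purple is not meant.

How it is judged:
By the outcome, as a careful person would: the job done as asked, in the order asked, and still so for the second after the job is handed in, with the robot touching nothing.
It also fails if it takes over 72 s, if anything falls off the work surface, if the arm or the gripper's body presses on something with over 40 N, if the wrist force passes 120 N, or if a joint passes its speed limit or range.

ROBOT

A 6-joint arm with a two-finger parallel gripper is mounted at the origin on the work surface. World frame = base frame: x ahead of the robot, y to its left, z up, the work surface at z = 0. Lengths are in m, angles in rad, forces in N, time in s.
With the tool pointing down it reaches from about 0.35 to 0.775 m from the base axis. Payload 5.5 kg.
Tool frame: the origin (TCP) lies at the very end of the fingers, on their centre line; the grasp point (between the pads) lies 19 mm behind it; z points along the fingers, y is the line along which they close (so a half turn about z gives the same grasp; the last joint's range is limited). The gripper opens to 85 mm and grips with 20 to 120 N. Pads are 22 mm wide; open, the fingers measure 114 mm over their backs; the gripper's body (76 mm by 85 mm) begins 54 mm behind the grasp point. The pads swing forward as they close: fully open they stand 13 mm farther back than shut.
Start: joints at [0.982, 0.313, 0.046, 1.304, 0, 1.431], TCP at [0.25, 0.518, 0.231] pointing down, gripper open.
Joint ranges: [-2.76, 2.76], [-0.86, 1.69], [-1.03, 1.26], [-2.2, 2.34], [-1.47, 1.5], [-3.14, 3.14]. Speed limits (rad/s): [2.57, 2.57, 3.14, 3.14, 3.14, 3.14].

INTERFACE

Orientations are given as a unit quaternion [w, x, y, z].
In Python, from workcell import env, cams, ticket, spotter gives the robot as it stands.
- The arm moves only by the tool jog_arm, never from a script. Its argument "increments" is a list that holds one entry, the list of rows, each a list of 7 numbers: the shift along the tool's x, y, z in units of 0.25 m (1.0 is 0.25 m), then the turn, a rotation vector about the tool's x, y, z in units of 180 degrees (1.0 is 180 degrees), then the closure in counts, from 0 (fully open) to 255 (shut). A call has 1 to 20 rows; each row shifts and turns the commanded pose from where the row before left it, along the tool's axes as they then stand; what a row does not reach is not made up. A row lasts 1/10 s, in which the tool goes at most 50 mm and 8.59 degrees, less where a joint would pass 70% of its speed; a pose out of reach is approached as far as the arm can. A call with a number of a shift or a turn outside -1 to 1 is refused whole. A call with a gripper value outside its range is refused whole. The fingers move at their own pace and stop on an object; "force" is the grip in N (left out, the last holds). Time passes only in rows, so rows that do not move let the fingers close. It gives the time, the measured TCP pose, the force, the opening and the grip force at its end, in the units of the state.
- env.get_state(): the state, without advancing time (a new reading comes with each control period).
- cams.read_camera(name): name is "scene" or "top" or "wrist"; returns a dict with "pixels" (420x560x3 uint8, red, green, blue), "fx", "fy", "cx", "cy" (pixels), "xyz" and "attitude" of the camera in the world; the wrist camera has in their place "mount" (4x4, takes a point from camera to tool coordinates, whose origin is the TCP and whose axes are the flange's). Camera axes: x right, y down, z forward; pixel columns grow to the right and rows downward; lengths in m; the calibration is good to about 2 mm. A picture is of the moment at which its call begins: read the wrist's pose just before it. There is no depth.
- ticket.hand_in(): hands the job in; it is judged then, once.
Trained networks look in the newest picture that a camera, given by its name, has taken for a name from the list of things; names that differ only in an ending like _2 or _b are one class to them, and where a whole thing is asked for, a point or a joint stands for the part that bears it (a point fixed in the world has none). Each returns a list of dicts, best first, with "conf" (0 to 1); they miss things now and then, are a little off and sometimes report something else, mostly with a low value. They report only what shows in the picture. A call takes as long as a camera call. They do not tell look-alikes from the thing itself.
- spotter.find_in(target, camera): "uv" ([column, row] in pixels, amid what is visible of it).
- spotter.cut_out(target, camera): "region" (420x560 bool, what is visible of it) and "uv" ([column, row] in pixels, amid what is visible of it).
- spotter.landmark_of(target, camera): "uv" ([column, row] in pixels: a listed point, or the origin of a listed thing).
The state is a dict: "clock": time; "joint_pos": joint angles; "qvel": joint speeds; "tau": joint torques, N m; "tcp_pos": TCP position; "orientation": TCP orientation; "wrist_force": force on the tool from outside, world axes, zero at the start; "ft_torque": the same for the moment, N m; "finger_gap": finger opening in m; "grip_force": force on a finger pad.
Only numpy, scipy, OpenCV 4.12 (cv2) and the standard library are available. Lean on these libraries where they do the work, as an engineer would, in place of code of your own. Each camera call takes 0.05 s, during which the arm holds its last target. There are 200 camera calls.

## Working session

There is one attempt and no reset: what is moved stays moved. The work goes in short steps, Python scripts to look and compute and a tool call to move; the robot and the scene stay as the last step left them, time stands still between calls to the robot, and variables do not carry over. Pictures are saved under pics/ and viewed, at most 10 in all, crops included, and the job is handed in when it is done.

Besides the shell and the picture viewer there is one more tool, called as name(argument=value, ...), one argument or row to a line, values as JSON. jog_arm: Moves the arm, as the interface text tells. Shifts and turns lie within -1 to 1; 1 stands for 0.25 m of shift or 180 degrees of turn. Its arguments: {"type":"object","properties":{"increments":{"type":"array"},"force":{"type":"number"}},"required":["increments"]}

```bash
mkdir -p pics; ls
cat > h.py <<'E'
import numpy as np, cv2
from scipy.spatial.transform import Rotation as R
from workcell import env, cams, ticket, spotter
def q2R(q): return R.from_quat([q[1],q[2],q[3],q[0]]).as_matrix()
def cam(name):
    s=env.get_state(); c=cams.read_camera(name)
    if name=="wrist":
        T=np.eye(4);T[:3,:3]=q2R(s["orientation"]);T[:3,3]=s["tcp_pos"];M=T@np.array(c["mount"])
        c["R"],c["p"]=M[:3,:3],M[:3,3]
    else:
        a=np.array(c["attitude"]); c["R"]=q2R(a) if a.size==4 else a.reshape(3,3); c["p"]=np.array(c["xyz"])
    return c
def ray(c,uv):
    d=c["R"]@np.array([(uv[0]-c["cx"])/c["fx"],(uv[1]-c["cy"])/c["fy"],1]); return d/np.linalg.norm(d)
def atz(c,uv,z):
    d=ray(c,uv); return c["p"]+d*(z-c["p"][2])/d[2]
def proj(c,P):
    q=c["R"].T@(np.array(P)-c["p"]); return [c["cx"]+c["fx"]*q[0]/q[2],c["cy"]+c["fy"]*q[1]/q[2]]
def save(c,n): cv2.imwrite("pics/"+n,c["pixels"][:,:,::-1])
E
python3 - <<'E'
from h import *
np.set_printoptions(precision=4,suppress=True)
Z=dict(balance_center=0,pan_left_top=.115,pan_right_top=.115,poise_knob=.127,jar_green_center=.039,jar_blue_center=.039,jar_red_center=.039,w200_center=.04,w100_center=.037,w50_center=.034,block=0,jar_tray=0,brush=.01,brush2=.01)
print(env.get_state())
for n in ["top","scene"]:
    c=cam(n); save(c,n+"0.png"); print(n,c["p"],c["R"][:,2],c["fx"])
    for k,z in Z.items():
        for r in spotter.landmark_of(k,n)[:3]: print(k,round(r["conf"],2),np.round(r["uv"],1),atz(c,r["uv"],z))
a=np.hstack([cv2.imread("pics/top0.png")]);
E
```

```text
pics
{'clock': 0.0, 'joint_pos': array([0.9824, 0.314 , 0.045 , 1.3036, 0.    , 1.4312]), 'qvel': array([-0.0003,  0.0009, -0.0005,  0.001 , -0.0005, -0.0006]), 'tau': array([  0.0013, -48.0628,  29.8534,   0.0193,   0.    ,  -0.    ]), 'tcp_pos': array([0.2492, 0.5176, 0.2304]), 'orientation': array([-0.0003,  0.2225,  0.9749, -0.0009]), 'wrist_force': array([-0.0069,  0.0317, -0.1233]), 'ft_torque': array([ 0.0141, -0.0084,  0.0112]), 'grip_force': 0.0, 'finger_gap': 0.08530804568387523}
top [0.3717 0.0294 1.115 ] [ 0.1604 -0.0138 -0.987 ] 381.56361035998003
balance_center 0.69 [400.8 206.2] [ 0.5483 -0.3585  0.    ]
pan_left_top 0.82 [232.  168.2] [0.6316 0.1329 0.115 ]
pan_left_top 0.52 [158.5 221.8] [0.4857 0.3225 0.115 ]
pan_right_top 0.61 [316.8 180. ] [ 0.6003 -0.0952  0.115 ]
poise_knob 0.54 [254.9 209.6] [0.5174 0.0696 0.127 ]
jar_green_center 0.53 [163.2 223. ] [0.491  0.3314 0.039 ]
jar_blue_center 0.72 [158.3 191.1] [0.5826 0.3499 0.039 ]
jar_red_center 0.94 [163.7 247.6] [0.422  0.3266 0.039 ]
jar_red_center 0.15 [237.6 249.9] [0.4162 0.1203 0.039 ]
w200_center 0.68 [37
[... 1292 characters left out ...]
 -0.2686  0.04  ]
w200_center 0.61 [218.6 403. ] [ 0.6798 -0.3547  0.04  ]
w200_center 0.57 [215.2 371.3] [ 0.6356 -0.3179  0.04  ]
w100_center 0.5 [141.3 336.3] [ 0.48   -0.3465  0.037 ]
w50_center 0.74 [121.  327.1] [ 0.4315 -0.3549  0.034 ]
block 0.75 [146.4 346.8] [ 0.4769 -0.3407  0.    ]
block 0.62 [119.6 328. ] [ 0.4012 -0.3446  0.    ]
jar_tray 0.89 [350.  191.9] [0.4954 0.3473 0.    ]
jar_tray 0.46 [320.9 174. ] [0.3758 0.3791 0.    ]
jar_tray 0.4 [138.1 336.3] [ 0.4452 -0.3351  0.    ]
brush 0.89 [280.2 219.2] [0.4312 0.1129 0.01  ]
brush 0.63 [213.6 266.6] [ 0.4263 -0.1171  0.01  ]
brush2 0.89 [280.2 219.2] [0.4312 0.1129 0.01  ]
brush2 0.63 [213.6 266.6] [ 0.4263 -0.1171  0.01  ]
```

View pics/top0.png

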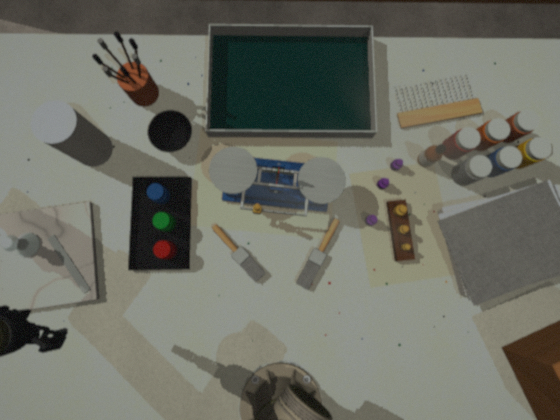

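View pics/scene0.png

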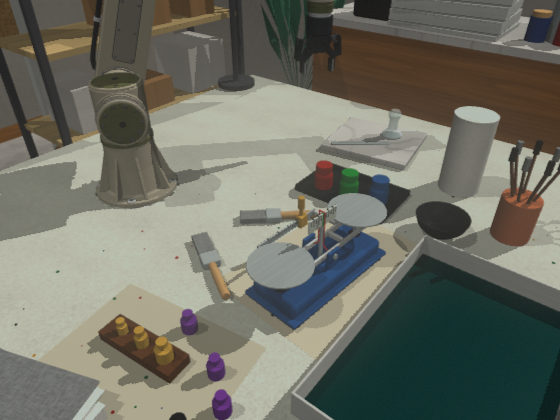

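The top view shows the green jar in the middle of the tray at (162,221), between blue and red. The pans are at (232,169) and (320,180), and the poise is at the left end (256,209). The block with the brass weights is at (402,210..248), and the purple items are decoys. I'll move over the jar and look with the wrist camera.

```bash
cat >> h.py <<'E'
def plan(tgt,yaw=None,step=.03):
    "yaw = world angle (deg) of tool y, mod 180; prints turn (rows before) then shift (units) ; tool assumed down"
    s=env.get_state(); Q=q2R(s["orientation"]); p=s["tcp_pos"]
    y0=np.degrees(np.arctan2(Q[1,1],Q[0,1])); d=0
    if yaw is not None:
        d=(yaw-y0+90)%180-90
    Qn=Q@R.from_euler('z',-d,degrees=True).as_matrix()
    v=Qn.T@(np.array(tgt)-p)/.25; n=int(np.ceil(np.linalg.norm(v)*.25/step))
    k=int(np.ceil(abs(d)/7.5))
    print(f"tcp {p.round(4)} tiltz {Q[:,2].round(3)} y0 {y0:.1f} j6 {s['joint_pos'][5]:.2f} turn {k} rows of {-d/180/max(k,1):.4f}; shift total {v.round(3)} = {n} rows of {(v/max(n,1)).round(4)}")
E
python3 - <<'E'
from h import *
np.set_printoptions(precision=4,suppress=True)
c=cam("wrist"); print(np.array(c["mount"]),c["fx"])
plan([.47,.33,.26],98)
E
```

```text
[[ 0.0001 -0.9613 -0.2756  0.0703]
 [ 1.      0.0002 -0.0005  0.0003]
 [ 0.0006 -0.2756  0.9613 -0.1437]
 [ 0.      0.      0.      1.    ]] 291.08187489576176
tcp [0.2495 0.5181 0.2313] tiltz [ 0.  0. -1.] y0 64.3 j6 1.43 turn 5 rows of -0.0375; shift total [-0.769 -0.868 -0.115] = 10 rows of [-0.0769 -0.0868 -0.0115]
```

jog_arm(
  increments=[
    [[0,0,0,0,0,-0.0375,0],[0,0,0,0,0,-0.0375,0],[0,0,0,0,0,-0.0375,0],[0,0,0,0,0,-0.0375,0],[0,0,0,0,0,-0.0375,0],[-0.077,-0.087,-0.0115,0,0,0,0],[-0.077,-0.087,-0.0115,0,0,0,0],[-0.077,-0.087,-0.0115,0,0,0,0],[-0.077,-0.087,-0.0115,0,0,0,0],[-0.077,-0.087,-0.0115,0,0,0,0],[-0.077,-0.087,-0.0115,0,0,0,0],[-0.077,-0.087,-0.0115,0,0,0,0],[-0.077,-0.087,-0.0115,0,0,0,0],[-0.077,-0.087,-0.0115,0,0,0,0],[-0.077,-0.087,-0.0115,0,0,0,0],[0,0,0,0,0,0,0]],
  ],
)

```text
clock: 3.15
tcp_pos: [0.4732, 0.3276, 0.2602]
orientation: [0.001, -0.068, 0.998, -0.0]
wrist_force: [-0.5, -0.7, -0.6]
finger_gap: 0.0855
grip_force: 0.0
```

Run:
```python
from h import *
np.set_printoptions(precision=4,suppress=True)
c=cam("wrist"); save(c,"w1.png")
for k,z in dict(jar_green_center=.039,jar_blue_center=.039,jar_red_center=.039,pan_left_top=.115,poise_knob=.127).items():
    for r in spotter.landmark_of(k,"wrist")[:2]: print(k,round(r["conf"],2),np.round(r["uv"],1),atz(c,r["uv"],z))
# colour blobs of lids in all cams, lid top z=.074
C={n:(c if n=="wrist" else cam(n)) for n in ("wrist","top","scene")}
for n,cc in C.items():
    h=cv2.cvtColor(cc["pixels"],cv2.COLOR_RGB2HSV)
    m=cv2.inRange(h,(50,150,40),(75,255,255)); k,l,st,ce=cv2.connectedComponentsWithStats(m)
    for i in range(1,k):
        if st[i,4]>60: print(n,st[i],ce[i].round(1),atz(cc,ce[i],.04),atz(cc,ce[i],.074))
s=env.get_state();print(s["wrist_force"])
plan([.495,.331,.26])
```

```text
jar_green_center 0.72 [278.  207.6] [0.4973 0.33   0.039 ]
jar_blue_center 0.84 [286.9 264.6] [0.5756 0.353  0.039 ]
jar_red_center 0.6 [280.  141.2] [0.4144 0.3212 0.039 ]
pan_left_top 0.84 [ 89.5 312.7] [0.63   0.1309 0.115 ]
pan_left_top 0.59 [129.7 119. ] [0.4113 0.1775 0.115 ]
poise_knob 0.97 [  6.1 221.1] [0.5252 0.0609 0.127 ]
wrist [ 259  184   39   50 1348] [279.  211.5] [0.502  0.3319 0.04  ] [0.4928 0.3307 0.074 ]
top [153 212  21  19 242] [164.3 222. ] [0.4939 0.3281 0.04  ] [0.49   0.3186 0.074 ]
[0.31   0.8558 0.0663]
tcp [0.4698 0.3303 0.2601] tiltz [-0.  0. -1.] y0 98.1 j6 0.33 turn 0 rows of 0.0000; shift total [-0.1   -0.011  0.   ] = 1 rows of [-0.1003 -0.0114  0.0004]
```

View pics/w1.png

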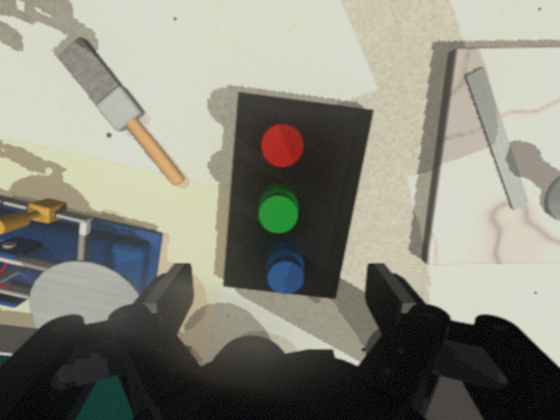

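The wrist view shows the green lid at about (279,213), with red above it and blue below. The fingers straddle it cleanly along y. I'll descend and grip the jar's body.

jog_arm(
  increments=[
    [[-0.052,-0.006,0,0,0,0,0],[-0.052,-0.006,0,0,0,0,0],[0,0,0.1,0,0,0,0],[0,0,0.1,0,0,0,0],[0,0,0.1,0,0,0,0],[0,0,0.1,0,0,0,0],[0,0,0.1,0,0,0,0],[0,0,0.1,0,0,0,0],[0,0,0.1,0,0,0,0],[0,0,0.1,0,0,0,0],[0,0,0.1,0,0,0,0],[0,0,0.06,0,0,0,0],[0,0,0.04,0,0,0,0],[0,0,0,0,0,0,0]],
  ],
)

```text
clock: 4.95
tcp_pos: [0.4954, 0.3302, 0.0087]
orientation: [-0.001, -0.07, 0.998, -0.0]
wrist_force: [-1.3, -0.4, -0.3]
finger_gap: 0.0853
grip_force: 0.0
```

jog_arm(
  increments=[
    [[0,0,0,0,0,0,100],[0,0,0,0,0,0,140],[0,0,0,0,0,0,160],[0,0,0,0,0,0,180],[0,0,0,0,0,0,180],[0,0,0,0,0,0,180]],
  ],
  force=35,
)

```text
clock: 5.55
tcp_pos: [0.4979, 0.3302, 0.0118]
orientation: [0.001, -0.07, 0.998, -0.0]
wrist_force: [-0.6, -2.7, 5.7]
finger_gap: 0.0509
grip_force: 34.9
```

jog_arm(
  increments=[
    [[0,0,-0.02,0,0,0,180],[0,0,-0.06,0,0,0,180],[0,0,-0.1,0,0,0,180],[0,0,-0.1,0,0,0,180],[0,0,-0.1,0,0,0,180],[0,0,-0.1,0,0,0,180],[0,0,-0.1,0,0,0,180],[0,0,-0.1,0,0,0,180],[0,0,-0.1,0,0,0,180],[0,0,-0.04,0,0,0,180],[0,0,0,0,0,0,180],[0,0,0,0,0,0,180],[0,0,0,0,0,0,180]],
  ],
)

```text
clock: 6.85
tcp_pos: [0.4958, 0.3299, 0.2132]
orientation: [-0.001, -0.07, 0.998, -0.001]
wrist_force: [-1.2, 1.2, -3.0]
finger_gap: 0.0513
grip_force: 34.5
```

Run:
```python
from h import *
np.set_printoptions(precision=4,suppress=True)
f=[]
for i in range(6):
    s=env.get_state(); f.append(s["wrist_force"]); c=cam("wrist")
print(np.array(f)); print(s["finger_gap"])
save(c,"w2.png")
for k,z in dict(pan_left_top=.115,pan_right_top=.115,poise_knob=.127).items():
    for n in ("wrist","top","scene"):
        if n!="wrist" : cc=cam(n)
        else: cc=c
        for r in spotter.landmark_of(k,n)[:2]: print(n,k,round(r["conf"],2),np.round(r["uv"],1),atz(cc,r["uv"],z))
for n in ("top","scene"):
    cc=cam(n)
    for k in ("pan_left_top","pan_right_top"):
      for r in spotter.cut_out(k,n)[:2]:
        m=r["region"].astype(np.uint8); ct=max(cv2.findContours(m,0,1)[0],key=cv2.contourArea)
        if len(ct)>5: e=cv2.fitEllipse(ct); print(n,k,r["conf"],e,atz(cc,e[0],.115))
plan([.625,.15,.25],98)
```

```text
[[-1.2289  1.1616 -2.9608]
 [ 0.6119 -0.0396 -2.4605]
 [-0.6213 -0.28   -3.0944]
 [ 0.5581  0.6946 -3.3047]
 [-0.3255  0.0758 -3.0306]
 [ 0.3997  0.6224 -2.669 ]]
0.051016882289370784
wrist pan_left_top 0.66 [ 52.9 320.7] [0.6313 0.1284 0.115 ]
top pan_left_top 0.84 [232.2 167.4] [0.6338 0.1325 0.115 ]
top pan_right_top 0.85 [319.3 178.3] [ 0.605 -0.102  0.115]
scene pan_right_top 0.85 [279.2 265.1] [ 0.6092 -0.1159  0.115 ]
top poise_knob 0.63 [257.5 207.6] [0.5227 0.0629 0.127 ]
scene poise_knob 0.6 [300.5 199.9] [0.5211 0.0712 0.127 ]
top pan_left_top 0.92 ((232.3953094482422, 170.26437377929688), (45.953208923339844, 47.52408218383789), 73.42703247070312) [0.6258 0.1318 0.115 ]
top pan_left_top 0.28 ((243.15924072265625, 258.7479248046875), (14.100459098815918, 75.23616027832031), 137.9777374267578) [0.3903 0.0991 0.115 ]
top pan_right_top 0.94 ((320.96173095703125, 180.25973510742188), (44.97197341918945, 46.72001266479492), 123.431396484375) [ 0.5997 -0.1064  0.115 ]
scene pan_left_top 0.6 ((358.0231628417969, 210.34515380859375), (35.61149978637695, 56.16005325317383), 99.35790252685547) [0.6337 0.1308 0.115 ]
scene pan_left_top 0.19 ((314.1418151855469, 257.0447082519531), (96.03297424316406, 159.08425903320312), 49.005126953125) [ 0.6472 -0.0568  0.115 ]
scene pan_right_top 0.87 ((280.2716064453125, 265.1413269042969), (45.413822174072266, 67.3617935180664), 90.70088958740234) [ 0.6108 -0.1147  0.115 ]
tcp [0.4967 0.3303 0.2151] tiltz [ 0.  0. -1.] y0 98.0 j6 0.31 turn 1 rows of 0.0002; shift total [-0.408 -0.786 -0.14 ] = 8 rows of [-0.051  -0.0982 -0.0175]
```

View pics/w2.png

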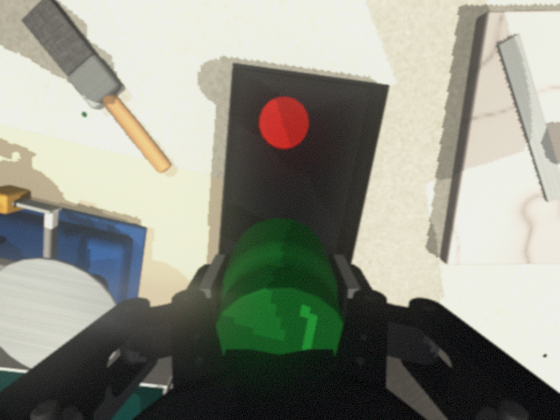

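Gripped jar is held upright. The wrist force suggests about 300 g, so 200 + 50 + poise should cover it. Next I'll carry it over the left pan, about (.631,.139).

jog_arm(
  increments=[
    [[-0.03,-0.06,0,0,0,0,180],[-0.053,-0.104,0,0,0,0,180],[-0.053,-0.104,0,0,0,0,180],[-0.053,-0.104,0,0,0,0,180],[-0.053,-0.104,0,0,0,0,180],[-0.053,-0.104,0,0,0,0,180],[-0.053,-0.104,0,0,0,0,180],[-0.053,-0.104,0,0,0,0,180],[-0.023,-0.044,0,0,0,0,180],[0,0,0.06,0,0,0,180],[0,0,0.08,0,0,0,180],[0,0,0.08,0,0,0,180],[0,0,0.06,0,0,0,180],[0,0,0.04,0,0,0,180],[0,0,0.02,0,0,0,180],[0,0,0,0,0,0,180]],
  ],
)

```text
clock: 9.8
tcp_pos: [0.6304, 0.1391, 0.1296]
orientation: [-0.0, -0.07, 0.998, 0.0]
wrist_force: [0.5, 0.3, -2.7]
finger_gap: 0.0511
grip_force: 34.6
```

Run:
```python
from h import *
np.set_printoptions(precision=4,suppress=True)
c=cam("scene"); a=c["pixels"][150:330,200:440,::-1]; cv2.imwrite("pics/s2.png",cv2.resize(a,None,fx=3.3,fy=3.3,interpolation=2))
print(env.get_state()["tcp_pos"],env.get_state()["wrist_force"])
```

```text
[0.6308 0.1392 0.1304] [ 0.0186 -0.6372 -2.9615]
```

View pics/s2.png

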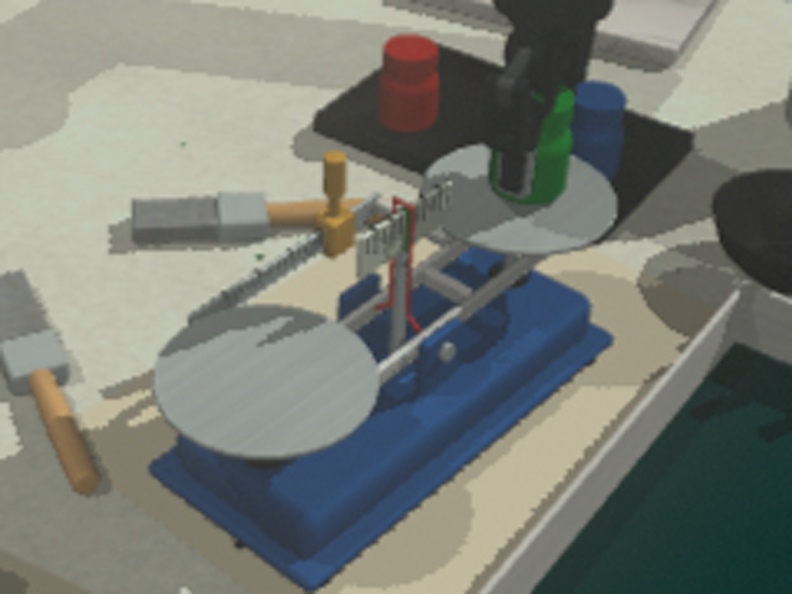

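The crop shows the jar upright above the left pan (crop pixel 530,170), clear of the dial, with the beam roughly level. I'll lower it slowly.

jog_arm(
  increments=[
    [[0,0,0.012,0,0,0,180],[0,0,0.012,0,0,0,180],[0,0,0.012,0,0,0,180],[0,0,0.012,0,0,0,180],[0,0,0.012,0,0,0,180],[0,0,0.012,0,0,0,180],[0,0,0.012,0,0,0,180],[0,0,0,0,0,0,180]],
  ],
)

```text
clock: 10.65
tcp_pos: [0.6304, 0.1391, 0.1084]
orientation: [-0.0, -0.07, 0.998, 0.0]
wrist_force: [-0.7, -0.4, -2.4]
finger_gap: 0.051
grip_force: 34.7
```

jog_arm(
  increments=[
    [[0,0,0.008,0,0,0,180],[0,0,0.004,0,0,0,180],[0,0,0,0,0,0,180]],
  ],
)

```text
clock: 10.95
tcp_pos: [0.6307, 0.1391, 0.1062]
orientation: [0.0, -0.07, 0.998, 0.0]
wrist_force: [0.4, -0.1, -2.3]
finger_gap: 0.0511
grip_force: 34.8
```

jog_arm(
  increments=[
    [[0,0,0.006,0,0,0,180],[0,0,0.006,0,0,0,180],[0,0,0,0,0,0,180]],
  ],
)

```text
clock: 11.25
tcp_pos: [0.6308, 0.1392, 0.1059]
orientation: [0.001, -0.07, 0.998, -0.0]
wrist_force: [-5.8, -1.4, 12.2]
finger_gap: 0.051
grip_force: 35.8
```

jog_arm(
  increments=[
    [[0,0,0.004,0,0,0,180],[0,0,0.004,0,0,0,180],[0,0,0,0,0,0,180]],
  ],
)

```text
clock: 11.55
tcp_pos: [0.6309, 0.1392, 0.1057]
orientation: [0.002, -0.07, 0.998, -0.0]
wrist_force: [-9.6, -2.3, 21.4]
finger_gap: 0.0514
grip_force: 36.5
```

jog_arm(
  increments=[
    [[0,0,-0.009,0,0,0,180],[0,0,-0.008,0,0,0,180],[0,0,0,0,0,0,180]],
  ],
)

```text
clock: 11.85
tcp_pos: [0.631, 0.1393, 0.106]
orientation: [0.0, -0.07, 0.998, 0.0]
wrist_force: [-3.0, -0.8, 6.3]
finger_gap: 0.0511
grip_force: 35.4
```

jog_arm(
  increments=[
    [[0,0,0,0,0,0,130],[0,0,0,0,0,0,80],[0,0,0,0,0,0,40],[0,0,0,0,0,0,0],[0,0,0,0,0,0,0],[0,0,0,0,0,0,0],[0,0,-0.03,0,0,0,0],[0,0,-0.08,0,0,0,0],[0,0,-0.12,0,0,0,0],[0,0,-0.12,0,0,0,0],[0,0,-0.12,0,0,0,0],[0,0,-0.12,0,0,0,0],[0,0,-0.03,0,0,0,0],[0,0,0,0,0,0,0]],
  ],
)

```text
clock: 13.25
tcp_pos: [0.6316, 0.1392, 0.2623]
orientation: [0.002, -0.07, 0.998, 0.0]
wrist_force: [-0.1, 0.3, 0.2]
finger_gap: 0.0854
grip_force: 0.0
```

Run:
```python
from h import *
np.set_printoptions(precision=4,suppress=True)
print(env.get_state()["tcp_pos"])
W={}
for n in ("top","scene"):
    c=cam(n); h=cv2.cvtColor(c["pixels"],cv2.COLOR_RGB2HSV)
    for k,z in dict(w200_center=.04,w100_center=.037,w50_center=.034,jar_green_center=.133).items():
        for r in spotter.landmark_of(k,n)[:3]:
            u,v=map(int,r["uv"]); print(n,k,round(r["conf"],2),np.round(r["uv"],1),atz(c,r["uv"],z),h[v,u])
    # brass pixels by colour
    m=cv2.inRange(h,(12,130,90),(28,255,255)); k,l,st,ce=cv2.connectedComponentsWithStats(m)
    for i in range(1,k):
        P=atz(c,ce[i],.045)
        if st[i,4]>15 and P[1]<-.25 and .35<P[0]<.6: print(n,st[i],ce[i].round(1),P)
plan([.48,-.30,.28],90)
```

```text
[0.6316 0.1392 0.2623]
top w200_center 0.65 [399.2 208.6] [ 0.535  -0.3396  0.04  ] [ 19 159 119]
top w200_center 0.61 [382.3 182.4] [ 0.6114 -0.2943  0.04  ] [142 119  79]
top w200_center 0.5 [399.9 164.9] [ 0.6639 -0.3481  0.04  ] [143  91  92]
top w100_center 0.52 [402.7 228.9] [ 0.4771 -0.3477  0.037 ] [ 20 145 114]
top w100_center 0.5 [321.4 175.8] [ 0.6307 -0.1185  0.037 ] [ 38  17 121]
top w50_center 0.74 [398.  231.3] [ 0.4704 -0.335   0.034 ] [ 19 119  73]
top w50_center 0.63 [407.1 248.6] [ 0.4215 -0.3584  0.034 ] [ 19 147  97]
top jar_green_center 0.55 [228.4 167.5] [0.6287 0.1406 0.133 ] [21 60 68]
top [395 204  12  11 105] [400.7 209.1] [ 0.5328 -0.342   0.045 ]
top [399 225  10   8  66] [403.6 228.4] [ 0.4776 -0.3477  0.045 ]
scene w200_center 0.71 [214.3 369. ] [ 0.6314 -0.3157  0.04  ] [140 138 135]
scene w200_center 0.66 [218.8 402.3] [ 0.6792 -0.3537  0.04  ] [139 118  80]
scene w200_center 0.65 [162.5 350.9] [ 0.5363 -0.3449  0.04  ] [ 19 140 102]
scene w100_center 0.64 [140.  337.1] [ 0.4796 -0.349   0.037 ] [ 19 150 126]
scene w100_center 0.46 [277.3 217.4] [0.4441 0.0852 0.037 ] [ 60   8 136]
scene w50_center 0.44 [120.3 327.2] [ 0.4307 -0.3558  0.034 ] [ 20 152 139]
scene jar_green_center 0.82 [361.7 199.4] [0.6304 0.1488 0.133 ] [ 63 118  80]
scene [116 317  10  19 133] [120.4 326. ] [ 0.4381 -0.3584  0.045 ]
scene [132 326  17  33 334] [140.6 339.6] [ 0.4912 -0.3549  0.045 ]
scene [152 337  22  29 453] [163. 351.] [ 0.5407 -0.3465  0.045 ]
tcp [0.6305 0.1391 0.2597] tiltz [-0.001 -0.    -1.   ] y0 98.0 j6 -0.05 turn 2 rows of 0.0223; shift total [ 0.602 -1.757 -0.081] = 16 rows of [ 0.0376 -0.1098 -0.005 ]
```

The jar stands on the pan and was released. The brass weights agree across both cameras: 200 g at (.535,-.342), 100 g at (.478,-.348), 50 g at (.429,-.357), with the 55 and 50 mm spacing as given. I'll move above them.

jog_arm(
  increments=[
    [[0.04,-0.07,0,0,0,0,0],[0.053,-0.104,0,0,0,0,0],[0.053,-0.104,0,0,0,0,0],[0.053,-0.104,0,0,0,0,0],[0.053,-0.104,0,0,0,0,0],[0.053,-0.104,0,0,0,0,0],[0.053,-0.104,0,0,0,0,0],[0.053,-0.104,0,0,0,0,0],[0.053,-0.104,0,0,0,0,0],[0.053,-0.104,0,0,0,0,0],[0.053,-0.104,0,0,0,0,0],[0.053,-0.104,0,0,0,0,0],[0.053,-0.104,0,0,0,0,0],[0.053,-0.104,0,0,0,0,0],[0.053,-0.104,0,0,0,0,0],[0.053,-0.104,0,0,0,0,0],[0.053,-0.104,0,0,0,0,0],[0.053,-0.104,0,0,0,0,0],[0.03,-0.06,0,0,0,0,0],[0,0,0,0,0,0,0]],
  ],
)

```text
clock: 15.75
tcp_pos: [0.456, -0.3664, 0.2599]
orientation: [-0.0, -0.069, 0.998, 0.0]
wrist_force: [-0.0, 0.0, 1.4]
finger_gap: 0.0851
grip_force: 0.0
```

Run:
```python
from h import *
np.set_printoptions(precision=4,suppress=True)
c=cam("wrist"); save(c,"w3.png"); print(env.get_state()["tcp_pos"])
for k,z in dict(w200_center=.04,w100_center=.037,w50_center=.034).items():
    for r in spotter.landmark_of(k,"wrist")[:3]: print(k,round(r["conf"],2),np.round(r["uv"],1),atz(c,r["uv"],z))
h=cv2.cvtColor(c["pixels"],cv2.COLOR_RGB2HSV)
m=cv2.inRange(h,(12,130,90),(28,255,255)); k,l,st,ce=cv2.connectedComponentsWithStats(m)
for i in range(1,k):
    if st[i,4]>40: print(st[i],ce[i].round(1),atz(c,ce[i],.045),atz(c,ce[i],.058))
plan([.535,-.342,.20],98)
```

```text
[ 0.4564 -0.3651  0.26  ]
w200_center 0.97 [349.6 233.6] [ 0.5015 -0.2653  0.04  ]
w200_center 0.92 [285.  244.8] [ 0.529  -0.3477  0.04  ]
w200_center 0.67 [305.6 300. ] [ 0.6079 -0.3068  0.04  ]
w100_center 0.81 [292.2 205. ] [ 0.4741 -0.3461  0.037 ]
w50_center 0.74 [293.  171.5] [ 0.4315 -0.3514  0.034 ]
w50_center 0.65 [291.3 202.3] [ 0.4714 -0.3476  0.034 ]
[286 161  15  17 203] [292.9 169. ] [ 0.4272 -0.3526  0.045 ] [ 0.4257 -0.3535  0.058 ]
[282 199  19  21 303] [291.1 208.8] [ 0.4773 -0.3474  0.045 ] [ 0.474  -0.3484  0.058 ]
[432 206  16  14  53] [438.4 212.8] [ 0.4568 -0.1601  0.045 ] [ 0.4543 -0.1679  0.058 ]
[413 226  15  15  53] [419.6 232.7] [ 0.4862 -0.1767  0.045 ] [ 0.4826 -0.1839  0.058 ]
[277 238  25  25 459] [289.2 249.9] [ 0.5335 -0.3415  0.045 ] [ 0.5281 -0.3427  0.058 ]
[  0 321  23  41 289] [  8.6 338.9] [ 0.7277 -0.7264  0.045 ] [ 0.7153 -0.7137  0.058 ]
tcp [ 0.457  -0.3636  0.2603] tiltz [ 0.     0.001 -1.   ] y0 98.1 j6 -0.95 turn 1 rows of 0.0005; shift total [-0.321  0.042  0.241] = 4 rows of [-0.0802  0.0105  0.0603]
```

View pics/w3.png

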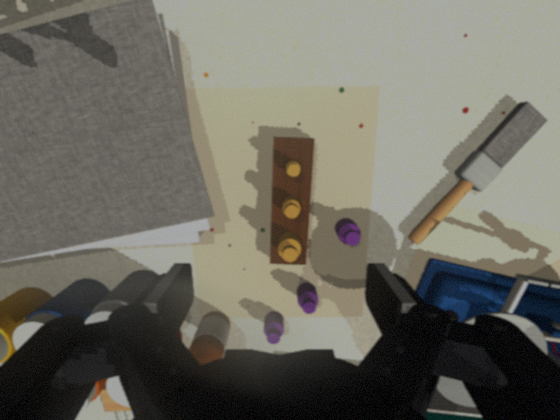

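The wrist view shows the brass weights at (293,169), (291,209) and (289,250). The purple decoy at (349,233) lies near the 200 g weight, so I'll approach with the fingers half closed.

jog_arm(
  increments=[
    [[-0.075,0.01,0.06,0,0,0,90],[-0.075,0.01,0.06,0,0,0,90],[-0.075,0.01,0.06,0,0,0,90],[-0.075,0.01,0.06,0,0,0,90],[0,0,0.1,0,0,0,90],[0,0,0.1,0,0,0,90],[0,0,0.1,0,0,0,90],[0,0,0.1,0,0,0,90],[0,0,0.09,0,0,0,90],[0,0,0,0,0,0,90],[0,0,0,0,0,0,90]],
  ],
)

```text
clock: 17.05
tcp_pos: [0.5299, -0.3433, 0.0768]
orientation: [-0.001, -0.071, 0.998, 0.001]
wrist_force: [-0.3, -0.3, 0.0]
finger_gap: 0.0552
grip_force: 0.0
```

Run:
```python
from h import *
np.set_printoptions(precision=4,suppress=True)
c=cam("wrist"); save(c,"w4.png")
h=cv2.cvtColor(c["pixels"],cv2.COLOR_RGB2HSV)
m=cv2.inRange(h,(12,130,60),(28,255,255)); k,l,st,ce=cv2.connectedComponentsWithStats(m)
for i in range(1,k):
    if st[i,4]>150: print(st[i],ce[i].round(1),atz(c,ce[i],.05))
print(env.get_state()["finger_gap"]); plan([.531,-.343,.027],98)
```

```text
[  245     8    86   270 13993] [284.7 144.9] [ 0.4669 -0.3485  0.05  ]
[ 506  174   54   65 1320] [536.4 208.5] [ 0.4825 -0.192   0.05  ]
0.05540705032953242
tcp [ 0.5305 -0.344   0.078 ] tiltz [ 0. -0. -1.] y0 98.1 j6 -0.84 turn 1 rows of 0.0005; shift total [-0.003  0.004  0.204] = 2 rows of [-0.0013  0.0018  0.102 ]
```

jog_arm(
  increments=[
    [[0,0,0.06,0,0,0,90],[0,0,0.06,0,0,0,90],[0,0,0.05,0,0,0,90],[0,0,0.03,0,0,0,90],[0,0,0,0,0,0,110],[0,0,0,0,0,0,150],[0,0,0,0,0,0,180],[0,0,0,0,0,0,210],[0,0,0,0,0,0,210],[0,0,0,0,0,0,210]],
  ],
  force=30,
)

```text
clock: 18.1
tcp_pos: [0.53, -0.3443, 0.0287]
orientation: [0.001, -0.07, 0.998, -0.0]
wrist_force: [-0.7, 2.1, 5.9]
finger_gap: 0.0295
grip_force: 30.5
```

jog_arm(
  increments=[
    [[0,0,-0.02,0,0,0,210],[0,0,-0.04,0,0,0,210],[0,0,-0.08,0,0,0,210],[0,0,-0.1,0,0,0,210],[0,0,-0.12,0,0,0,210],[0,0,-0.12,0,0,0,210],[0,0,-0.12,0,0,0,210],[0,0,-0.12,0,0,0,210],[0,0,-0.08,0,0,0,210],[0,0,-0.04,0,0,0,210],[0,0,0,0,0,0,210]],
  ],
)

```text
clock: 19.2
tcp_pos: [0.5301, -0.3448, 0.2394]
orientation: [0.001, -0.07, 0.998, -0.001]
wrist_force: [-0.1, -0.2, -2.6]
finger_gap: 0.0289
grip_force: 30.0
```

Run:
```python
from h import *
np.set_printoptions(precision=4,suppress=True)
c=cam("wrist"); save(c,"w5.png")
for n in ("wrist","top","scene"):
    cc=cam(n)
    for r in spotter.landmark_of("pan_right_top",n)[:1]: print(n,round(r["conf"],2),np.round(r["uv"],1),atz(cc,r["uv"],.132))
print(env.get_state()["wrist_force"]); plan([.63,-.113,.23],98)
```

```text
wrist 0.77 [505.8 316.8] [ 0.6029 -0.1068  0.132 ]
top 0.86 [320.9 177.9] [ 0.6022 -0.1041  0.132 ]
scene 0.66 [277.2 255.8] [ 0.6022 -0.113   0.132 ]
[ 0.7974 -0.6971 -2.2029]
tcp [ 0.5291 -0.3439  0.2364] tiltz [-0.002  0.002 -1.   ] y0 98.0 j6 -0.84 turn 1 rows of 0.0002; shift total [-0.528  0.858  0.026] = 9 rows of [-0.0587  0.0954  0.0029]
```

View pics/w5.png

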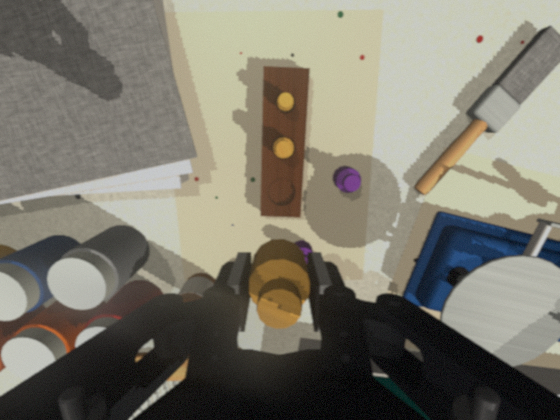

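The 200 g weight is held upright and its recess at (282,188) is empty. I'll carry it over the right pan, towards the back.

jog_arm(
  increments=[
    [[-0.03,0.05,0,0,0,0,210],[-0.057,0.097,0,0,0,0,210],[-0.057,0.097,0,0,0,0,210],[-0.057,0.097,0,0,0,0,210],[-0.057,0.097,0,0,0,0,210],[-0.057,0.097,0,0,0,0,210],[-0.057,0.097,0,0,0,0,210],[-0.057,0.097,0,0,0,0,210],[-0.057,0.097,0,0,0,0,210],[-0.025,0.047,0,0,0,0,210],[0,0,0.08,0,0,0,210],[0,0,0.1,0,0,0,210],[0,0,0.08,0,0,0,210],[0,0,0.05,0,0,0,210],[0,0,0.028,0,0,0,210],[0,0,0,0,0,0,210]],
  ],
)

```text
clock: 21.15
tcp_pos: [0.625, -0.1102, 0.1525]
orientation: [-0.001, -0.07, 0.998, 0.0]
wrist_force: [-0.5, 0.3, -1.5]
finger_gap: 0.0294
grip_force: 30.0
```

jog_arm(
  increments=[
    [[0,0,0.01,0,0,0,210],[0,0,0.008,0,0,0,210],[0,0,0,0,0,0,210]],
  ],
)

```text
clock: 21.45
tcp_pos: [0.6259, -0.1104, 0.1493]
orientation: [0.0, -0.07, 0.998, -0.0]
wrist_force: [0.1, 0.5, -2.7]
finger_gap: 0.0293
grip_force: 30.0
```

jog_arm(
  increments=[
    [[0,0,0.006,0,0,0,210],[0,0,0.006,0,0,0,210],[0,0,0,0,0,0,210]],
  ],
)

```text
clock: 21.75
tcp_pos: [0.6254, -0.1102, 0.1456]
orientation: [-0.0, -0.07, 0.998, 0.0]
wrist_force: [-0.7, -0.2, -2.6]
finger_gap: 0.0294
grip_force: 30.0
```

jog_arm(
  increments=[
    [[0,0,0.006,0,0,0,210],[0,0,0.004,0,0,0,210],[0,0,0,0,0,0,210]],
  ],
)

```text
clock: 22.05
tcp_pos: [0.6256, -0.1103, 0.1434]
orientation: [0.0, -0.07, 0.998, 0.0]
wrist_force: [-0.2, 0.9, -0.7]
finger_gap: 0.0297
grip_force: 30.2
```

jog_arm(
  increments=[
    [[0,0,0.003,0,0,0,210],[0,0,0,0,0,0,170],[0,0,0,0,0,0,130],[0,0,0,0,0,0,90],[0,0,0,0,0,0,90],[0,0,0,0,0,0,90],[0,0,-0.04,0,0,0,90],[0,0,-0.1,0,0,0,90],[0,0,-0.12,0,0,0,90],[0,0,-0.12,0,0,0,90],[0,0,-0.06,0,0,0,90],[0,0,0,0,0,0,90]],
  ],
)

```text
clock: 23.25
tcp_pos: [0.627, -0.1107, 0.2564]
orientation: [0.003, -0.07, 0.998, -0.001]
wrist_force: [0.5, -0.3, 0.6]
finger_gap: 0.0549
grip_force: 0.0
```

Run:
```python
from h import *
np.set_printoptions(precision=4,suppress=True)
c=cam("scene"); print(spotter.landmark_of("w200_center","scene")[:1])
a=c["pixels"][150:330,200:440,::-1]; cv2.imwrite("pics/s3.png",cv2.resize(a,None,fx=3.3,fy=3.3,interpolation=2))
plan([.4265,-.353,.20],98)
```

```text
[{'uv': [219.8, 401.4], 'conf': 0.79}]
tcp [ 0.6257 -0.1103  0.2527] tiltz [ 0.001 -0.    -1.   ] y0 98.0 j6 -0.44 turn 1 rows of 0.0002; shift total [ 0.924 -0.85   0.21 ] = 11 rows of [ 0.084  -0.0773  0.0191]
```

View pics/s3.png

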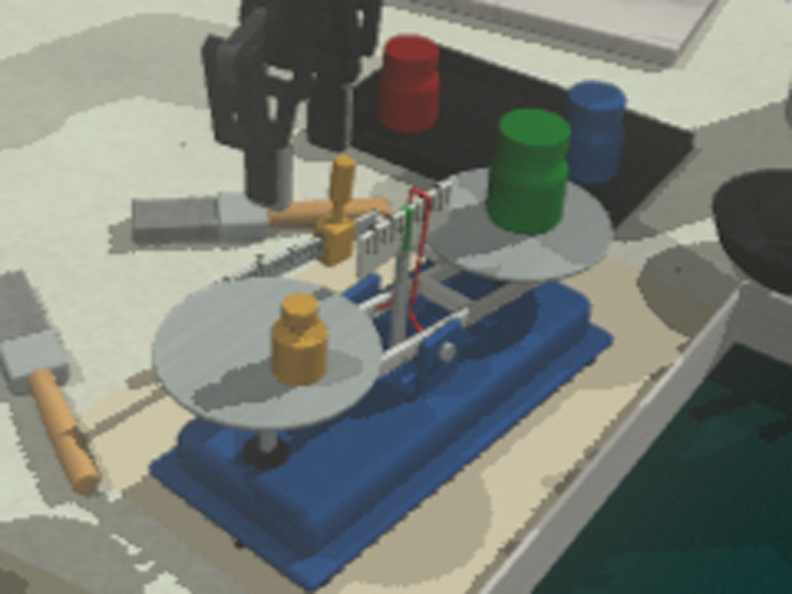

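The 200 g weight stands on the right pan with the left pan low, as expected. Next is the 50 g weight.

jog_arm(
  increments=[
    [[0.04,-0.04,0,0,0,0,90],[0.084,-0.077,0,0,0,0,90],[0.084,-0.077,0,0,0,0,90],[0.084,-0.077,0,0,0,0,90],[0.084,-0.077,0,0,0,0,90],[0.084,-0.077,0,0,0,0,90],[0.084,-0.077,0,0,0,0,90],[0.084,-0.077,0,0,0,0,90],[0.084,-0.077,0,0,0,0,90],[0.084,-0.077,0,0,0,0,90],[0.084,-0.077,0,0,0,0,90],[0.044,-0.04,0,0,0,0,90],[0,0,0.1,0,0,0,90],[0,0,0.15,0,0,0,90],[0,0,0.15,0,0,0,90],[0,0,0.15,0,0,0,90],[0,0,0.1,0,0,0,90],[0,0,0.06,0,0,0,90],[0,0,0,0,0,0,90]],
  ],
)

```text
clock: 25.25
tcp_pos: [0.4244, -0.3507, 0.0718]
orientation: [-0.002, -0.07, 0.998, 0.003]
wrist_force: [-1.0, -0.3, 0.3]
finger_gap: 0.0552
grip_force: 0.0
```

jog_arm(
  increments=[
    [[0,0,0.06,0,0,0,90],[0,0,0.06,0,0,0,90],[0,0,0.04,0,0,0,90],[0,0,0.034,0,0,0,90],[0,0,0,0,0,0,130],[0,0,0,0,0,0,170],[0,0,0,0,0,0,200],[0,0,0,0,0,0,235],[0,0,0,0,0,0,235],[0,0,0,0,0,0,235]],
  ],
  force=25,
)

```text
clock: 26.25
tcp_pos: [0.4269, -0.3533, 0.0273]
orientation: [0.0, -0.07, 0.998, -0.0]
wrist_force: [0.2, 1.1, 5.6]
finger_gap: 0.0175
grip_force: 24.7
```

jog_arm(
  increments=[
    [[0,0,-0.02,0,0,0,235],[0,0,-0.04,0,0,0,235],[0,0,-0.08,0,0,0,235],[0,0,-0.1,0,0,0,235],[0,0,-0.12,0,0,0,235],[0,0,-0.12,0,0,0,235],[0,0,-0.12,0,0,0,235],[0,0,-0.12,0,0,0,235],[0,0,-0.08,0,0,0,235],[0,0,-0.04,0,0,0,235],[0,0,0,0,0,0,235]],
  ],
)

```text
clock: 27.35
tcp_pos: [0.427, -0.3535, 0.2381]
orientation: [0.001, -0.07, 0.998, -0.001]
wrist_force: [0.5, 0.7, -1.1]
finger_gap: 0.0174
grip_force: 24.5
```

Run:
```python
from h import *
c=cam("wrist"); save(c,"w6.png")
plan([.578,-.105,.23],98)
```

```text
tcp [ 0.4266 -0.353   0.2366] tiltz [ 0. -0. -1.] y0 98.0 j6 -0.98 turn 1 rows of 0.0002; shift total [-0.738  0.898  0.026] = 10 rows of [-0.0738  0.0898  0.0026]
```

View pics/w6.png

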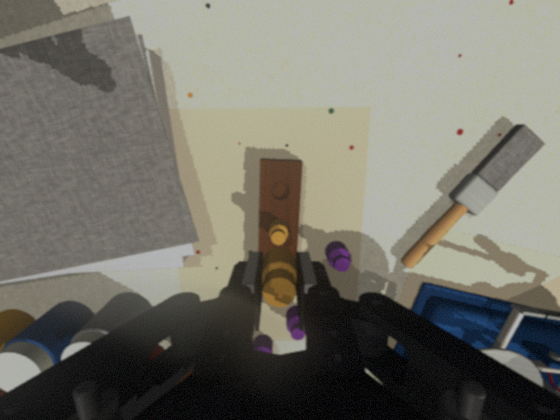

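The 50 g weight is held upright, its recess at (280,189) is empty, and the 100 g weight stays in place. I'll carry it to the front of the right pan.

jog_arm(
  increments=[
    [[-0.037,0.045,0,0,0,0,235],[-0.074,0.09,0,0,0,0,235],[-0.074,0.09,0,0,0,0,235],[-0.074,0.09,0,0,0,0,235],[-0.074,0.09,0,0,0,0,235],[-0.074,0.09,0,0,0,0,235],[-0.074,0.09,0,0,0,0,235],[-0.074,0.09,0,0,0,0,235],[-0.074,0.09,0,0,0,0,235],[-0.074,0.09,0,0,0,0,235],[-0.037,0.043,0,0,0,0,235],[0,0,0.08,0,0,0,235],[0,0,0.1,0,0,0,235],[0,0,0.08,0,0,0,235],[0,0,0.06,0,0,0,235],[0,0,0.026,0,0,0,235],[0,0,0.01,0,0,0,235],[0,0,0,0,0,0,235]],
  ],
)

```text
clock: 29.2
tcp_pos: [0.5782, -0.1048, 0.1474]
orientation: [-0.0, -0.07, 0.998, 0.0]
wrist_force: [0.4, 0.6, -0.2]
finger_gap: 0.0174
grip_force: 24.5
```

jog_arm(
  increments=[
    [[0,0,0.006,0,0,0,235],[0,0,0.004,0,0,0,235],[0,0,0,0,0,0,235]],
  ],
)

```text
clock: 29.5
tcp_pos: [0.5785, -0.1049, 0.1455]
orientation: [0.0, -0.07, 0.998, -0.0]
wrist_force: [-0.5, -0.6, 0.1]
finger_gap: 0.0175
grip_force: 24.5
```

jog_arm(
  increments=[
    [[0,0,0.008,0,0,0,235],[0,0,0.008,0,0,0,235],[0,0,0.006,0,0,0,235],[0,0,0.006,0,0,0,235],[0,0,0.006,0,0,0,235],[0,0,0,0,0,0,235],[0,0,0,0,0,0,235]],
  ],
)

```text
clock: 30.2
tcp_pos: [0.5782, -0.1047, 0.1364]
orientation: [-0.0, -0.07, 0.998, 0.0]
wrist_force: [0.8, 0.2, 1.1]
finger_gap: 0.0173
grip_force: 24.6
```

```bash
cat > beam.py <<'E'
from h import *
np.set_printoptions(precision=4,suppress=True)
# red pointer / green mark / poise in scene view
def look():
    c=cam("scene"); h=cv2.cvtColor(c["pixels"],cv2.COLOR_RGB2HSV)
    x0,y0,x1,y1=300,200,345,265
    s=h[y0:y1,x0:x1]; red=((s[...,0]<8)|(s[...,0]>172))&(s[...,1]>120)&(s[...,2]>50); gr=(s[...,0]>45)&(s[...,0]<80)&(s[...,1]>70)
    for n,m in (("red",red),("green",gr)):
        v,u=np.nonzero(m); print(n,len(u),[(int(r)+y0,(u[v==r]+x0).tolist()) for r in np.unique(v)][:14])
    print([ (r["conf"],r["uv"]) for r in spotter.landmark_of("poise_knob","scene")[:2]])
    return c
if __name__=="__main__":
    look(); print(env.get_state()["wrist_force"],env.get_state()["tcp_pos"])
E
python3 beam.py
```

```text
red 25 [(208, [323, 324]), (209, [325, 326]), (210, [327, 328]), (211, [328]), (212, [328]), (213, [328]), (214, [328]), (218, [327]), (235, [325]), (241, [324]), (242, [316, 317, 324]), (243, [324]), (244, [324]), (245, [324])]
green 18 [(213, [322, 323, 324]), (214, [323, 324]), (215, [323]), (216, [323]), (217, [323]), (218, [323]), (219, [323]), (220, [323]), (221, [323]), (222, [323]), (223, [323]), (224, [322, 323]), (225, [322, 323])]
[(0.7, [304.2, 201.3]), (0.39, [273.1, 243.1])]
[-0.4838  1.0563 -0.389 ] [ 0.5782 -0.1048  0.1365]
```

Now releasing the 50 g weight, lifting off, and looking down at the dial and poise.

jog_arm(
  increments=[
    [[0,0,0,0,0,0,200],[0,0,0,0,0,0,160],[0,0,0,0,0,0,120],[0,0,0,0,0,0,90],[0,0,0,0,0,0,90],[0,0,-0.04,0,0,0,90],[0,0,-0.1,0,0,0,90],[0,0,-0.12,0,0,0,90],[0,0,-0.12,0,0,0,90],[0,0,-0.11,0,0,0,90],[0,0,0,0,0,0.039,90],[0,0,0,0,0,0.039,90],[-0.01,0.117,0,0,0,0,90],[-0.01,0.117,0,0,0,0,90],[-0.01,0.117,0,0,0,0,90],[-0.01,0.117,0,0,0,0,90],[0,0,0,0,0,0,90],[0,0,0,0,0,0,90]],
  ],
)

```text
clock: 32.1
tcp_pos: [0.6006, 0.011, 0.2596]
orientation: [0.0, 0.052, 0.999, -0.0]
wrist_force: [1.2, -0.9, -0.2]
finger_gap: 0.0554
grip_force: 0.0
```

```bash
python3 beam.py
python3 - <<'E'
from h import *
np.set_printoptions(precision=4,suppress=True)
c=cam("wrist")
for k,z in dict(poise_knob=.127,pan_left_top=.105,pan_right_top=.125).items():
    for r in spotter.landmark_of(k,"wrist")[:1]: print(k,round(r["conf"],2),np.round(r["uv"],1),atz(c,r["uv"],z))
w=c["pixels"][:,:,::-1]; s=cam("scene")["pixels"][190:270,290:350,::-1]
s=cv2.resize(s,(315,420),interpolation=cv2.INTER_CUBIC)
o=cv2.hconcat([w[:,100:460],s]); cv2.imwrite("pics/c1.png",o); print(o.shape)
E
```

```text
red 24 [(208, [323, 324]), (209, [325, 326]), (210, [327, 328]), (211, [328]), (212, [328]), (218, [327]), (235, [325]), (237, [325]), (241, [324]), (242, [317, 324]), (243, [324]), (244, [324]), (245, [324]), (246, [324, 325])]
green 16 [(213, [322, 323, 324]), (214, [323]), (215, [323]), (216, [323]), (217, [323]), (218, [323]), (219, [323]), (220, [323]), (221, [323]), (222, [323]), (223, [323]), (224, [323]), (225, [322, 323])]
[(0.83, [305.3, 202.9])]
[ 0.0411 -0.2314 -0.2332] [0.6005 0.0098 0.2594]
poise_knob 0.96 [334.  120.4] [0.5259 0.0679 0.127 ]
pan_left_top 0.64 [397.2 215.3] [0.6288 0.1338 0.105 ]
pan_right_top 0.56 [158.9 222.7] [ 0.6049 -0.1113  0.125 ]
(420, 675, 3)
```

View pics/c1.png

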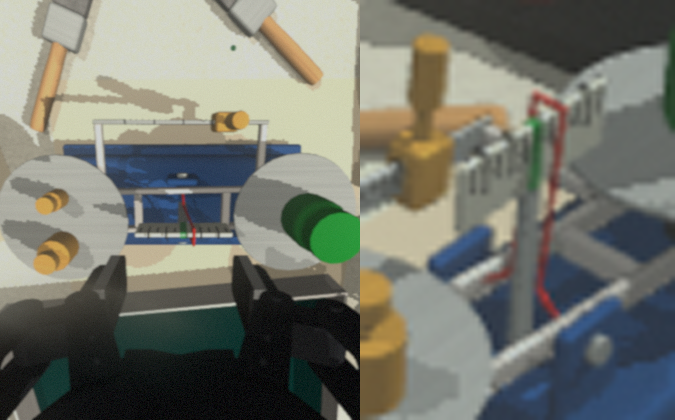

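The composite shows the pointer (about wrist px 293,240) right of the green mark (283,235), so the left side is still heavy by roughly 45 g. The poise is near the left end. I'll measure this finely, and then move over the knob.

```bash
cat > dial.py <<'E'
from h import *
np.set_printoptions(precision=4,suppress=True)
def dial(save_=None):
    c=cam("wrist"); h=cv2.cvtColor(c["pixels"],cv2.COLOR_RGB2HSV)
    if save_: save(c,save_)
    H,S,V=[h[...,i].astype(int) for i in range(3)]
    out={}
    for n,m in (("red",((H<9)|(H>170))&(S>110)&(V>50)),("green",(H>45)&(H<80)&(S>70)&(V>40))):
        v,u=np.nonzero(m)
        P=np.array([atz(c,(a,b),.172) for a,b in zip(u,v)]).reshape(-1,3)
        e=np.array([.9947,-.103,0]); yb=np.array([.103,.9947,0]); o=np.array([.6175,.0105,.172])
        k=(abs((P-o)@e)<.05)&(abs((P-o)@yb)<.035)
        q=np.c_[u,v][k]
        print(n,k.sum()); 
        for r in np.unique(q[:,1]): print("  row",r,q[q[:,1]==r,0].tolist(), ((P[k][q[:,1]==r]-o)@yb*1000).mean().round(1))
if __name__=="__main__": dial()
E
python3 dial.py
```

```text
red 101
  row 195 [282, 283, 284] 1.0
  row 196 [282, 283, 284] 1.0
  row 197 [282, 283, 284] 1.0
  row 198 [282, 283, 284] 1.0
  row 199 [282, 283, 284] 1.0
  row 200 [282, 283, 284] 1.0
  row 201 [282, 283, 284] 1.0
  row 202 [282, 283, 284] 1.0
  row 203 [282, 283, 284] 1.0
  row 204 [282, 283, 284] 1.0
  row 205 [283] 1.0
  row 206 [284] 1.9
  row 209 [285] 2.7
  row 211 [286] 3.5
  row 216 [288] 5.2
  row 217 [288] 5.2
  row 223 [291] 7.7
  row 224 [291] 7.7
  row 225 [292] 8.6
  row 227 [292, 293] 9.0
  row 228 [292, 293, 294, 295] 9.8
  row 229 [292, 293, 294, 295] 9.8
  row 230 [292, 293, 294, 295] 9.8
  row 231 [292, 293, 294, 295] 9.9
  row 232 [293, 294, 295] 10.3
  row 233 [293, 294, 295] 10.3
  row 234 [293, 294] 9.9
  row 235 [293, 294] 9.9
  row 236 [293, 294] 9.9
  row 237 [293, 294, 295] 10.3
  row 238 [292, 293, 294, 295] 9.9
  row 239 [291, 292, 293, 294, 295] 9.5
  row 240 [292, 293, 294, 295] 9.9
  row 241 [292, 293, 294, 295] 10.0
  row 242 [292, 293, 294, 295] 10.0
  row 243 [292, 293, 294, 295] 10.0
  row 244 [293, 294] 10.0
  row 245 [293, 294] 10.0
green 50
  row 223 [283] 1.1
  row 224 [281, 282, 283, 285] 0.8
  row 225 [281, 282, 284] 0.5
  row 226 [281, 282, 283, 284, 285] 1.1
  row 227 [282, 283, 284, 285] 1.5
  row 228 [283, 284, 285] 1.9
  row 229 [282, 284] 1.1
  row 230 [282, 283, 284] 1.1
  row 231 [281, 282, 283, 284, 285] 1.1
  row 232 [281, 282, 283, 284, 285, 286] 1.5
  row 233 [281, 282, 283, 284, 285, 286] 1.5
  row 234 [282, 285] 1.5
  row 237 [280, 281, 282, 283, 284, 285] 0.6
```

jog_arm(
  increments=[
    [[0.05,0.03,0,0,0,0,90],[0.082,0.047,0,0,0,0,90],[0.082,0.047,0,0,0,0,90],[0.082,0.047,0,0,0,0,90],[0.03,0.018,0,0,0,0,90],[0,0,0.08,0,0,0,90],[0,0,0.1,0,0,0,90],[0,0,0.1,0,0,0,90],[0,0,0.06,0,0,0,90],[0,0,0,0,0,0,90]],
  ],
)

```text
clock: 33.5
tcp_pos: [0.5232, 0.0656, 0.1718]
orientation: [-0.002, 0.053, 0.999, -0.0]
wrist_force: [-0.7, 0.2, -0.1]
finger_gap: 0.0553
grip_force: 0.0
```

Run:
```python
from h import *
np.set_printoptions(precision=4,suppress=True)
print(env.get_state()["tcp_pos"])
for n in ("wrist","top","scene"):
    c=cam(n)
    for r in spotter.landmark_of("poise_knob",n)[:1]: print(n,round(r["conf"],2),np.round(r["uv"],1),atz(c,r["uv"],.122))
    if n=="wrist":
        h=cv2.cvtColor(c["pixels"],cv2.COLOR_RGB2HSV); m=cv2.inRange(h,(12,120,80),(28,255,255)); k,l,st,ce=cv2.connectedComponentsWithStats(m)
        for i in range(1,k):
            if st[i,4]>150: print(st[i],ce[i].round(1),atz(c,ce[i],.137))
        print(proj(c,env.get_state()["tcp_pos"]))
```

```text
[0.5232 0.0656 0.1718]
wrist 0.61 [283.9 240.2] [0.5269 0.0691 0.122 ]
[359 115  42  43 323] [380.9 137.5] [0.4628 0.1331 0.137 ]
[ 76 139  15  36 214] [ 83.1 156.1] [ 0.4548 -0.0457  0.137 ]
[ 57 151  14  59 189] [ 63.5 179.6] [ 0.4674 -0.0618  0.137 ]
[267 211  34  46 949] [283.7 232.4] [0.5159 0.0698 0.137 ]
[ 15 324  60  48 952] [ 42.6 347.6] [ 0.5861 -0.1147  0.137 ]
[np.float64(278.6896544647909), np.float64(271.77686612843326)]
scene 0.5 [302.  201.6] [0.5234 0.074  0.122 ]
```

The pointer is off by about 9 mm over 94 mm, or 0.096 rad, which means about 48 g to add. I'll straddle the knob and push the poise to the right, a bit short at first.

jog_arm(
  increments=[
    [[-0.004,0.01,0.06,0,0,0,90],[0,0,0.07,0,0,0,90],[0,0,0.06,0,0,0,90],[0,0,0.04,0,0,0,90],[0,0,0,0,0,0,130],[0,0,0,0,0,0,170],[0,0,0,0,0,0,170],[0,0,0,0,0,0,170]],
  ],
  force=20,
)

```text
clock: 34.6
tcp_pos: [0.5263, 0.0684, 0.1174]
orientation: [0.001, 0.052, 0.999, 0.0]
wrist_force: [-0.8, -0.3, -0.7]
finger_gap: 0.0285
grip_force: 0.0
```

jog_arm(
  increments=[
    [[0,-0.01,0,0,0,0,170],[0,-0.017,0,0,0,0,170],[0,-0.017,0,0,0,0,170],[0,-0.017,0,0,0,0,170],[0,-0.017,0,0,0,0,170],[0,-0.017,0,0,0,0,170],[0,-0.017,0,0,0,0,170],[0,-0.017,0,0,0,0,170],[0,-0.017,0,0,0,0,170],[0,-0.017,0,0,0,0,170],[0,-0.017,0,0,0,0,170],[0,-0.014,0,0,0,0,170],[0,-0.01,0,0,0,0,170],[0,0,0,0,0,0,170],[0,0,0,0,0,0,170]],
  ],
)

```text
clock: 36.1
tcp_pos: [0.5202, 0.0175, 0.1165]
orientation: [-0.0, 0.052, 0.999, -0.0]
wrist_force: [-0.1, 0.0, -0.3]
finger_gap: 0.0287
grip_force: 0.0
```

```bash
python3 - <<'E'
from h import *
np.set_printoptions(precision=4,suppress=True)
s=env.get_state();print(s["tcp_pos"],s["wrist_force"],s["finger_gap"])
for n in ("wrist","top","scene"):
    c=cam(n)
    for r in spotter.landmark_of("poise_knob",n)[:1]: print(n,round(r["conf"],2),np.round(r["uv"],1),atz(c,r["uv"],.127))
E
python3 dial.py
```

```text
[0.5202 0.0175 0.1165] [-0.0803  0.0021 -0.2605] 0.028714130158697806
wrist 0.74 [288.5 278.5] [0.522  0.0226 0.127 ]
scene 0.83 [291.8 209. ] [0.5274 0.031  0.127 ]
red 0
green 0
```

jog_arm(
  increments=[
    [[0,0,-0.06,0,0,0,170],[0,0,-0.12,0,0,0,170],[0,0,-0.14,0,0,0,170],[0,0,-0.14,0,0,0,170],[0,0,-0.12,0,0,0,170],[-0.08,0,0,0,0,0,170],[-0.08,0,0,0,0,0,170],[-0.08,0,0,0,0,0,170],[-0.08,0,0,0,0,0,170],[0,0,0,0,0,0,170],[0,0,0,0,0,0,170]],
  ],
)

```text
clock: 37.55
tcp_pos: [0.5995, 0.0094, 0.261]
orientation: [-0.001, 0.052, 0.999, 0.0]
wrist_force: [0.5, 0.6, -0.1]
finger_gap: 0.0283
grip_force: 0.0
```

```bash
python3 dial.py; python3 -c "
from h import *
print(env.get_state()['tcp_pos'])"
```

```text
red 91
  row 195 [282, 283] 0.3
  row 196 [282, 283, 284] 0.7
  row 197 [282, 283] 0.3
  row 198 [282, 283] 0.3
  row 199 [282, 283] 0.3
  row 200 [282, 283] 0.3
  row 201 [282, 283] 0.3
  row 202 [282, 283, 284] 0.7
  row 203 [282, 283, 284] 0.7
  row 204 [282, 283, 284] 0.7
  row 205 [282, 283, 284] 0.7
  row 206 [282, 283] 0.3
  row 209 [283] 0.7
  row 211 [283] 0.7
  row 221 [284] 1.6
  row 223 [284] 1.6
  row 224 [284] 1.6
  row 225 [284] 1.6
  row 226 [284, 285] 2.0
  row 227 [284, 285] 2.0
  row 228 [284, 285, 286] 2.4
  row 229 [284, 285, 286] 2.5
  row 230 [283, 284, 285, 286] 2.0
  row 231 [283, 284, 285, 286] 2.0
  row 232 [284, 285, 286] 2.5
  row 233 [284, 285, 286] 2.5
  row 234 [284, 285] 2.0
  row 235 [284, 285] 2.1
  row 236 [284, 285] 2.1
  row 237 [284, 285, 286] 2.5
  row 238 [284, 285, 286] 2.5
  row 239 [284, 285, 286] 2.5
  row 240 [284, 285, 286] 2.5
  row 241 [284, 285, 286] 2.5
  row 242 [284, 285, 286] 2.5
  row 243 [284, 285, 286] 2.5
  row 244 [284, 285, 286] 2.5
  row 245 [284, 285] 2.1
green 8
  row 228 [282] -0.1
  row 232 [281, 282] -0.5
  row 233 [281, 282] -0.5
  row 237 [281] -0.9
  row 238 [281, 282] -0.5
[0.5991128  0.00942749 0.26125004]
```

About 1.8 mm of deflection is left, so roughly 9.5 g. I'll return with a 3 mm offset and push on.

jog_arm(
  increments=[
    [[0.08,0.012,0,0,0,0,170],[0.08,0,0,0,0,0,170],[0.08,0,0,0,0,0,170],[0.08,0,0,0,0,0,170],[0,0,0.12,0,0,0,170],[0,0,0.14,0,0,0,170],[0,0,0.14,0,0,0,170],[0,0,0.12,0,0,0,170],[0,0,0.06,0,0,0,170],[0,0,0,0,0,0,170],[0,-0.012,0,0,0,0,170],[0,-0.01,0,0,0,0,170],[0,-0.01,0,0,0,0,170],[0,-0.01,0,0,0,0,170],[0,-0.007,0,0,0,0,170],[0,-0.004,0,0,0,0,170],[0,0,0,0,0,0,170],[0,0,0,0,0,0,170],[0,0.012,0,0,0,0,170]],
  ],
)

```text
clock: 39.5
tcp_pos: [0.5195, 0.0103, 0.1164]
orientation: [-0.0, 0.053, 0.999, -0.0]
wrist_force: [0.1, 0.4, -0.3]
finger_gap: 0.0284
grip_force: 0.0
```

jog_arm(
  increments=[
    [[0,0,-0.06,0,0,0,170],[0,0,-0.12,0,0,0,170],[0,0,-0.14,0,0,0,170],[0,0,-0.14,0,0,0,170],[0,0,-0.12,0,0,0,170],[-0.08,0,0,0,0,0,170],[-0.08,0,0,0,0,0,170],[-0.08,0,0,0,0,0,170],[-0.08,0,0,0,0,0,170],[0,0,0,0,0,0,170],[0,0,0,0,0,0,170]],
  ],
)

```text
clock: 40.6
tcp_pos: [0.5987, 0.0023, 0.2609]
orientation: [-0.001, 0.052, 0.999, 0.0]
wrist_force: [0.0, -0.1, 0.1]
finger_gap: 0.0281
grip_force: 0.0
```

```bash
python3 dial.py | awk 'NR%3==1||/red|green/'; python3 -c "
from h import *
print(env.get_state()['tcp_pos'])"; python3 beam.py
```

```text
red 92
  row 197 [288, 289, 290] -1.5
  row 200 [288, 289, 290] -1.5
  row 203 [288, 289, 290] -1.5
  row 206 [289] -1.4
  row 212 [289] -1.4
  row 225 [291] 0.4
  row 228 [290, 291, 292] 0.4
  row 231 [290, 291, 292, 293] 0.8
  row 234 [291, 292] 0.9
  row 237 [291, 292] 0.9
  row 240 [290, 291, 292] 0.5
  row 243 [290, 291, 292] 0.5
  row 246 [291] 0.6
green 7
  row 234 [294] 3.0
  row 238 [294, 295] 3.5
[0.59833143 0.00238851 0.26117026]
red 18 [(210, [320]), (211, [322, 323]), (212, [324]), (213, [325]), (215, [325]), (216, [325]), (240, [318]), (241, [318]), (242, [316, 317]), (245, [324]), (246, [324]), (247, [324, 325]), (248, [325, 326]), (249, [326])]
green 18 [(212, [322]), (213, [322, 323, 324]), (214, [323, 324]), (215, [323]), (216, [323]), (217, [323]), (218, [323]), (219, [323]), (220, [323]), (221, [323]), (222, [323]), (223, [323]), (224, [323]), (225, [322, 323])]
[(0.54, [286.8, 213.9])]
[ 0.0765 -0.2094 -0.0823] [0.5982 0.0023 0.2617]
```

The view was parallactic this time: the camera stood 10 mm to the side. I'll centre it over the dial and measure properly.

jog_arm(
  increments=[
    [[0.02,0.022,0.06,0,0,0,170],[0.02,0.021,0.06,0,0,0,170],[0,0,0,0,0,0,170],[0,0,0,0,0,0,170]],
  ],
)

```text
clock: 41.15
tcp_pos: [0.5898, 0.0139, 0.2321]
orientation: [0.0, 0.052, 0.999, -0.0]
wrist_force: [-0.5, 0.0, 0.5]
finger_gap: 0.028
grip_force: 0.0
```

```bash
cat > fine.py <<'E'
from h import *
np.set_printoptions(precision=2,suppress=True,linewidth=200)
I=[];Ps=[]
for i in range(6):
    c=cam("wrist"); I.append(c["pixels"].astype(float)); Ps.append(env.get_state()["tcp_pos"])
I=np.mean(I,0); print(np.mean(Ps,0).round(4))
cv2.imwrite("pics/fine.png",I[:,:,::-1])
r,g,b=I[...,0],I[...,1],I[...,2]
red=np.clip(r-np.maximum(g,b)-25,0,None); gr=np.clip(g-np.maximum(r,b)-12,0,None)
for p in ([.61,.02,.172],[.61,0,.172],[.6175,.0105,.1]): print("proj",np.round(proj(c,p)))
u0=int(proj(c,[.6175,.0105,.172])[0]); 
for v in range(150,310,3):
    R_=red[v:v+3,u0-25:u0+25].sum(0); G_=gr[v:v+3,u0-25:u0+25].sum(0); u=np.arange(u0-25,u0+25)
    if R_.sum()>40 or G_.sum()>40: print(v,"red",R_.sum().round(),(R_@u/max(R_.sum(),1)).round(2),"green",G_.sum().round(),(G_@u/max(G_.sum(),1)).round(2),u[G_>10][[0,-1]] if (G_>10).any() else "")
E
python3 fine.py
```

```text
[0.59 0.01 0.23]
proj [290. 254.]
proj [263. 256.]
proj [278. 232.]
207 red 101.0 279.88 green 0.0 0.0 
210 red 405.0 279.82 green 0.0 0.0 
213 red 412.0 279.79 green 0.0 0.0 
216 red 553.0 279.74 green 0.0 0.0 
219 red 354.0 279.75 green 0.0 0.0 
222 red 79.0 279.55 green 0.0 0.0 
225 red 73.0 279.54 green 0.0 0.0 
243 red 43.0 279.2 green 0.0 0.0 
246 red 51.0 279.17 green 0.0 0.0 
249 red 84.0 278.99 green 0.0 0.0 
252 red 615.0 278.96 green 0.0 0.0 
255 red 749.0 278.92 green 125.0 282.64 [282 283]
258 red 592.0 278.92 green 190.0 282.37 [282 284]
261 red 609.0 278.94 green 71.0 282.43 [282 283]
264 red 618.0 278.93 green 0.0 0.0 
267 red 610.0 278.92 green 0.0 0.0 
270 red 270.0 278.91 green 0.0 0.0 [ WARN:0@2.747] global loadsave.cpp:1063 imwrite_ Unsupported depth image for selected encoder is fallbacked to CV_8U.
```

Run:
```python
import cv2,numpy as np
I=cv2.imread("pics/fine.png").astype(int)
for v in (254,256,258,260,262,266): print(v,[tuple(I[v,u,::-1].tolist()) for u in range(272,290)])
```

```text
254 [(78, 77, 69), (84, 83, 74), (86, 85, 76), (81, 82, 71), (78, 72, 59), (108, 59, 47), (150, 49, 42), (168, 49, 43), (148, 52, 43), (100, 54, 40), (60, 58, 43), (49, 60, 44), (61, 65, 55), (72, 72, 63), (74, 73, 65), (73, 72, 65), (63, 62, 55), (56, 54, 49)]
256 [(103, 102, 91), (108, 106, 95), (114, 114, 101), (113, 117, 101), (105, 110, 87), (121, 88, 63), (161, 62, 45), (180, 55, 46), (155, 66, 46), (107, 86, 51), (64, 96, 54), (65, 100, 64), (86, 101, 79), (100, 102, 88), (103, 101, 90), (104, 102, 92), (100, 98, 88), (96, 95, 84)]
258 [(150, 148, 134), (153, 152, 137), (169, 170, 155), (174, 182, 164), (156, 169, 144), (147, 128, 103), (168, 80, 63), (182, 64, 51), (162, 90, 61), (126, 129, 83), (104, 152, 100), (120, 161, 118), (151, 167, 139), (169, 171, 151), (173, 171, 152), (173, 170, 151), (174, 171, 153), (173, 171, 152)]
260 [(164, 162, 143), (167, 166, 147), (176, 177, 158), (182, 190, 170), (164, 178, 152), (149, 135, 109), (168, 84, 68), (182, 65, 52), (167, 98, 70), (136, 138, 96), (124, 165, 118), (141, 178, 138), (173, 190, 161), (191, 194, 172), (195, 194, 171), (194, 192, 170), (192, 190, 167), (185, 183, 161)]
262 [(191, 193, 162), (196, 198, 168), (199, 201, 169), (194, 201, 168), (173, 182, 146), (159, 139, 108), (170, 85, 66), (185, 66, 53), (175, 101, 78), (158, 147, 112), (153, 173, 131), (165, 187, 147), (185, 195, 159), (198, 202, 170), (202, 203, 172), (200, 201, 170), (197, 199, 168), (190, 192, 162)]
266 [(204, 206, 174), (204, 207, 174), (204, 207, 174), (203, 206, 172), (196, 193, 162), (179, 150, 126), (178, 93, 78), (188, 73, 62), (194, 119, 100), (198, 171, 144), (202, 200, 167), (204, 206, 174), (205, 207, 173), (205, 207, 174), (204, 207, 173), (204, 206, 174), (205, 206, 173), (204, 206, 173)]
```

Precise reading: the pointer is 1 px left of the mark's centre, about 3.7 g too much. I'll push the poise back slightly with the other finger.

jog_arm(
  increments=[
    [[0.07,-0.01,0,0,0,0,170],[0.07,-0.01,0,0,0,0,170],[0.07,-0.01,0,0,0,0,170],[0.07,0,0,0,0,0,170],[0,0,0.1,0,0,0,170],[0,0,0.14,0,0,0,170],[0,0,0.14,0,0,0,170],[0,0,0.08,0,0,0,170],[0,0,0,0,0,0,170],[0,0.008,0,0,0,0,170],[0,0.006,0,0,0,0,170],[0,0.005,0,0,0,0,170],[0,0.005,0,0,0,0,170],[0,0.005,0,0,0,0,170],[0,0.004,0,0,0,0,170],[0,0,0,0,0,0,170],[0,0,0,0,0,0,170],[0,0,0,0,0,0,170],[0,-0.02,0,0,0,0,170],[0,0,0,0,0,0,170]],
  ],
)

```text
clock: 43.45
tcp_pos: [0.5202, 0.0164, 0.1165]
orientation: [-0.0, 0.053, 0.999, -0.0]
wrist_force: [-0.3, -1.0, 0.1]
finger_gap: 0.0283
grip_force: 0.0
```

jog_arm(
  increments=[
    [[0,0,-0.06,0,0,0,170],[0,0,-0.12,0,0,0,170],[0,0,-0.14,0,0,0,170],[0,0,-0.14,0,0,0,170],[-0.07,0.017,0,0,0,0,170],[-0.07,0,0,0,0,0,170],[-0.07,0,0,0,0,0,170],[-0.07,0,0,0,0,0,170],[0,0,0,0,0,0,170],[0,0,0,0,0,0,170]],
  ],
)

```text
clock: 44.45
tcp_pos: [0.5899, 0.0137, 0.2311]
orientation: [-0.001, 0.053, 0.999, 0.0]
wrist_force: [0.3, 0.0, 0.6]
finger_gap: 0.0284
grip_force: 0.0
```

```bash
python3 fine.py 2>/dev/null
python3 - <<'E'
import cv2,numpy as np
I=cv2.imread("pics/fine.png").astype(int)
for v in (256,258,260,262): print(v,[(x[1]-max(x[0],x[2])) for x in I[v,272:292]])
E
```

```text
[0.59 0.01 0.23]
proj [289. 255.]
proj [263. 258.]
proj [278. 234.]
210 red 237.0 279.62 green 0.0 0.0 
213 red 312.0 279.59 green 0.0 0.0 
216 red 458.0 279.61 green 0.0 0.0 
219 red 494.0 279.58 green 0.0 0.0 
222 red 126.0 279.6 green 0.0 0.0 
225 red 68.0 279.52 green 0.0 0.0 
228 red 55.0 279.45 green 0.0 0.0 
252 red 179.0 278.86 green 0.0 0.0 
255 red 822.0 278.82 green 10.0 282.75 
258 red 658.0 278.86 green 175.0 282.13 [276 283]
261 red 597.0 278.87 green 206.0 282.19 [276 284]
264 red 611.0 278.88 green 23.0 282.47 [282 283]
267 red 609.0 278.85 green 0.0 0.0 
270 red 564.0 278.84 green 0.0 0.0 
273 red 84.0 278.83 green 0.0 0.0 
256 [np.int64(-2), np.int64(-1), np.int64(-1), np.int64(0), np.int64(-11), np.int64(-57), np.int64(-108), np.int64(-120), np.int64(-95), np.int64(-40), np.int64(3), np.int64(11), np.int64(3), np.int64(-1), np.int64(-2), np.int64(-1), np.int64(-2), np.int64(-2), np.int64(0), np.int64(-1)]
258 [np.int64(-1), np.int64(-2), np.int64(1), np.int64(9), np.int64(10), np.int64(-36), np.int64(-104), np.int64(-124), np.int64(-83), np.int64(-14), np.int64(35), np.int64(33), np.int64(13), np.int64(1), np.int64(-2), np.int64(-3), np.int64(-1), np.int64(-2), np.int64(-3), np.int64(-2)]
260 [np.int64(-2), np.int64(-1), np.int64(2), np.int64(9), np.int64(17), np.int64(-17), np.int64(-91), np.int64(-118), np.int64(-66), np.int64(6), np.int64(44), np.int64(36), np.int64(15), np.int64(2), np.int64(-3), np.int64(-3), np.int64(-3), np.int64(-2), np.int64(-3), np.int64(-3)]
262 [np.int64(-1), np.int64(0), np.int64(2), np.int64(9), np.int64(17), np.int64(-16), np.int64(-91), np.int64(-117), np.int64(-66), np.int64(11), np.int64(48), np.int64(40), np.int64(18), np.int64(2), np.int64(-1), np.int64(-2), np.int64(-2), np.int64(-2), np.int64(-1), np.int64(-2)]
```

The poise barely moved, so finger contact is right there. The mark's centre and the pointer's base agree (279.6), leaving −0.74 px, about 2.8 g. I'll push 3 mm farther.

jog_arm(
  increments=[
    [[0.07,-0.01,0,0,0,0,170],[0.07,-0.01,0,0,0,0,170],[0.07,-0.01,0,0,0,0,170],[0.07,0,0,0,0,0,170],[0,0,0.1,0,0,0,170],[0,0,0.14,0,0,0,170],[0,0,0.14,0,0,0,170],[0,0,0.08,0,0,0,170],[0,0,0,0,0,0,170],[0,0.015,0,0,0,0,170],[0,0.01,0,0,0,0,170],[0,0.005,0,0,0,0,170],[0,0.005,0,0,0,0,170],[0,0.005,0,0,0,0,170],[0,0.005,0,0,0,0,170],[0,0,0,0,0,0,170],[0,0,0,0,0,0,170],[0,0,0,0,0,0,170],[0,-0.02,0,0,0,0,170],[0,0,0,0,0,0,170]],
  ],
)

```text
clock: 46.75
tcp_pos: [0.5204, 0.0195, 0.1164]
orientation: [-0.0, 0.053, 0.999, 0.0]
wrist_force: [0.5, 0.1, 0.3]
finger_gap: 0.0286
grip_force: 0.0
```

jog_arm(
  increments=[
    [[0,0,-0.06,0,0,0,170],[0,0,-0.12,0,0,0,170],[0,0,-0.14,0,0,0,170],[0,0,-0.14,0,0,0,170],[-0.07,0.005,0,0,0,0,170],[-0.07,0,0,0,0,0,170],[-0.07,0,0,0,0,0,170],[-0.07,0,0,0,0,0,170],[0,0,0,0,0,0,170],[0,0,0,0,0,0,170]],
  ],
)

```text
clock: 47.75
tcp_pos: [0.5899, 0.0138, 0.2311]
orientation: [-0.001, 0.052, 0.999, 0.0]
wrist_force: [-0.5, 0.7, -0.3]
finger_gap: 0.0283
grip_force: 0.0
```

```bash
python3 fine.py 2>/dev/null
python3 - <<'E'
import cv2,numpy as np
I=cv2.imread("pics/fine.png").astype(int)
for v in (258,260,262): print(v,[int(x[1]-max(x[0],x[2])) for x in I[v,272:292]])
E
```

```text
[0.59 0.01 0.23]
proj [289. 255.]
proj [263. 258.]
proj [278. 234.]
210 red 235.0 279.63 green 0.0 0.0 
213 red 312.0 279.58 green 0.0 0.0 
216 red 458.0 279.61 green 0.0 0.0 
219 red 503.0 279.58 green 0.0 0.0 
222 red 135.0 279.61 green 0.0 0.0 
225 red 60.0 279.5 green 0.0 0.0 
228 red 50.0 279.48 green 0.0 0.0 
243 red 51.0 279.34 green 0.0 0.0 
246 red 65.0 279.46 green 0.0 0.0 
249 red 74.0 279.48 green 0.0 0.0 
252 red 196.0 279.4 green 0.0 0.0 
255 red 880.0 279.47 green 4.0 283.0 
258 red 704.0 279.34 green 126.0 281.09 [276 283]
261 red 608.0 279.25 green 155.0 281.21 [276 283]
264 red 625.0 279.27 green 8.0 282.12 
267 red 557.0 279.23 green 0.0 0.0 
270 red 527.0 279.23 green 0.0 0.0 
273 red 83.0 279.21 green 0.0 0.0 
258 [-2, -2, 0, 9, 23, 0, -71, -123, -117, -57, 9, 31, 14, 1, -1, -2, -1, -3, -2, -1]
260 [-2, -2, 1, 9, 20, 7, -58, -118, -100, -29, 27, 33, 12, 1, -2, -2, -3, -3, -3, -2]
262 [0, -1, 1, 12, 25, 11, -57, -117, -100, -27, 32, 36, 14, 1, -2, -2, -2, -2, -3, -2]
```

The pointer is now within 0.3 px of the mark's centre, about 1 g or 0.002 rad, and visible green flanks it on both sides. The robot touches nothing, so I'll hand in.

```bash
python3 -c "
from h import *
print(ticket.hand_in())"
```

```text
the job is handed in; nothing more can be done
None
```

The job is handed in (no verdict returned): the green jar stands on the left pan against 200 g + 50 g and the poise on the right, the pointer within about 0.002 rad of the green mark at the last reading, which puts the jar at roughly 298 g; while setting it down I briefly pressed it onto the pan with about 21 N before backing off.

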